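Close a column-heater clamp and set its thumbscrew

ROBOT

A 7-joint arm with a two-finger parallel gripper is mounted at the origin on the work surface. World frame = base frame: x ahead of the robot, y to its left, z up, the work surface at z = 0. Lengths are in m, angles in rad, forces in N, time in s.
With the tool pointing down it reaches from about 0.425 to 0.925 m from the base axis. Payload 6.8 kg.
Tool frame: the origin (TCP) lies at the very end of the fingers, on their centre line; the grasp point (between the pads) lies 19 mm behind it; z points along the fingers, x is the direction in which the jaws open and shut, and the axes are right-handed (so a half turn about z gives the same grasp; the last joint's range is limited). The gripper opens to 85 mm and grips with 20 to 120 N. Pads are 22 mm wide; open, the fingers measure 114 mm over their backs; the gripper's body (76 mm by 85 mm) begins 54 mm behind the grasp point. The pads swing forward as they close: fully open they stand 13 mm farther back than shut.
Start: joints at [1.097, 0.477, 0.022, 1.555, -0.011, 1.109, -0.083], TCP at [0.241, -0.63, 0.231] pointing down, gripper open.
Joint ranges: [-2.96, 2.96], [-0.34, 2.1], [-1.41, 1.46], [0.24, 2.44], [-1.37, 4.51], [0.17, 1.92], [-2.96, 2.96]. Speed limits (rad/s): [2.39, 2.39, 3.14, 3.14, 3.14, 3.14, 3.14].

INTERFACE

Orientations are given as a unit quaternion [w, x, y, z].
In Python, from station import bot gives the robot as it stands.
- The arm moves only by the shell command python3 -m creep 'ROWS' [FORCE]. ROWS is JSON, a list that holds one entry, the list of rows, each a list of 7 numbers: the shift along the tool's x, y, z in cm, then the turn, a rotation vector about the tool's x, y, z in rad, then the opening, from 0 (shut) to 1 (fully open). In form: [[[dx, dy, dz, wx, wy, wz, claw], ...]]. A call has 1 to 10 rows; each row is the pose to reach, as a shift and turn from the pose commanded when the call began, along the tool's axes at that moment; what a row does not reach only later rows make up. A row lasts 1/8 s, in which the tool goes at most 62.5 mm and 10.7 degrees, less where a joint would pass 70% of its speed; a pose out of reach is approached as far as the arm can. A call with a gripper value outside its range is refused whole. The fingers move at their own pace and stop on an object; FORCE is the grip in N (left out, the last holds). Time passes only in rows, so rows that repeat a pose let the fingers close. It gives the time, the measured TCP pose, the force and the opening at its end, in the units of the state.
- bot.get_obs(): the state, without advancing time (a new reading comes with each control period).
- bot.read_camera(name): name is "side" or "top"; returns (picture, depth): 420x560x3 uint8, blue, green, red; 420x560 float32, m along the optical axis (not along the pixel's ray), 0 where there is no reading.
- bot.calibration(name): a dict with "mtx" (3x3 intrinsics, pixels), "dist_coeffs" ([k1, k2, p1, p2, k3] as OpenCV has them; the pictures are not rectified), "rvec" (rotation vector, rad) and "tvec" (3), from world to camera coordinates, as OpenCV has them. Camera axes: x right, y down, z forward; pixel columns grow to the right and rows downward; lengths in m; the calibration is good to about 2 mm. A picture is of the moment at which its call begins. calibration takes no time and is no camera call.
- bot.hand_in(): hands the job in, once; it reports no verdict.
Trained networks look in the newest picture that a camera, given by its name, has taken for a name from the list of things; names that differ only in an ending like _2 or _b are one class to them, and where a whole thing is asked for, a point or a joint stands for the part that bears it (a point fixed in the world has none). Each returns a list of dicts, best first, with "p" (0 to 1); they miss things now and then, are a little off and sometimes report something else, mostly with a low value. They report only what shows in the picture. A call takes as long as a camera call. They do not tell look-alikes from the thing itself.
- bot.find_in(camera, label): "xy" ([column, row] in pixels, amid what is visible of it).
- bot.silhouettes(camera, label): "mask" (420x560 bool, what is visible of it) and "xy" ([column, row] in pixels, amid what is visible of it).
The state is a dict: "t": time; "q": joint angles; "joint_vel": joint speeds; "joint_torque": joint torques, N m; "eef_pos": TCP position; "tool_rot": TCP orientation; "contact_force": force on the tool from outside, world axes, zero at the start; "torque": the same for the moment, N m; "gripper_width": opening from 0.0 (shut) to 1.0 (fully open).
Only numpy, scipy, OpenCV 4.12 (cv2) and the standard library are available. Lean on these libraries where they do the work, as an engineer would, in place of code of your own. Each camera call takes 0.05 s, during which the arm holds its last target.

TASK

Lower the hinged cover of the column clamp gently onto its stop, without letting it drop. Then turn the wing thumbscrew on the cover clockwise until it seats, back it off a quarter turn (so that the column can expand as it warms), and finish still holding the wing in your grip at that setting, with the cover shut. Leave the bottle, the beaker and the vial tray alone.

Things in the scene. Friction and masses are not known exactly. Their poses are not given: they have to be found in the camera images.
- clamp: Fixed column clamp on the bench: beige and aluminium base 150 mm (its x) by 110 mm (its y), 52 mm high, a steel column cartridge in its trough. Origin on the bench surface; the base runs from its x = -65 to +85 mm. Its -x side is the front (handle side), z up; position and yaw differ each time.
- cover_hinge (a point): Middle of the cover's hinge axis, which lies along the clamp's y, at the clamp's x = +70 mm, z = 52.5 mm (far side of the base).
- handle (a point): Centre of the steel handle bar at the cover's free edge: 40 mm long, 14 mm diameter, along the clamp's y, 165 mm from the hinge axis and, when shut, 5 mm above it (57 mm above the bench), 30 mm in front of the base. It can be pinched across its two ends from above and pivots in the grip as the cover swings. A stem 12 mm wide, 30 mm long joins it to the plate.
- cover (a joint): Angle of the cover, rad: 0 = shut, level on its stop; grows as it lifts (1.57 = upright, limit 1.95). Starts at 1.4 to 1.75, where light hinge friction (0.06 N m) holds it; below about 1.2 it falls shut if let go. Aluminium plate 130 x 100 x 10 mm, about 0.27 kg with its screw.
- wing: Flat steel wing of the thumbscrew on the cover's outer face, the part to grip: 44 mm long (its y), 10 mm thick (its x), 30 mm high (its z, the screw axis). Origin at its centre: 70 mm from the hinge axis and, with the cover shut, 44 mm above it (96.5 mm above the bench). Beside it is free space down to 28 mm below its centre; a 10 mm stem is under it. It does not rise or sink as it turns.
- screw (a joint): Thumbscrew angle, rad, growing clockwise seen from above with the cover shut (tightening): 0 = seated, hard stop, wing's length along the clamp's y; negative = short of the seat; -1.571 = a quarter turn back, wing's length along the clamp's x. Starts at -2.3 to -0.9. Turns with 0.05 N m of friction and stays where it is left.
- bottle: Bystander: small amber bottle 52 mm diameter, 105 mm high, standing loose beside the clamp; origin under its centre.
- beaker: Bystander: white beaker 56 mm diameter, 65 mm high, standing loose; origin under its centre.
- vial_tray: Bystander: grey divided tray 100 x 70 x 35 mm, empty, standing loose; origin under its centre.
Mind the look-alikes: they are no part of the job. Of the things like the clamp, leave any that is brown or red; of the rest the smaller one is meant.

How it is judged:
By the outcome, as a careful person would: the job done as asked, in the order asked, and still so for the second after the job is handed in, while the arm keeps its last pose, push and grip.
It also fails if it takes over 64 s, if anything falls off the work surface, if the arm or the gripper's body presses on something with over 40 N, if the wrist force passes 120 N, or if a joint passes its speed limit or range.

## Working session

There is one attempt and no reset: what is moved stays moved. The work goes in short steps, Python scripts to look and compute and a shell command to move; the robot and the scene stay as the last step left them, time stands still between calls to the robot, and variables do not carry over. Pictures are saved under pics/ and viewed, and the job is handed in when it is done.

```bash
ls; mkdir -p pics
python3 - <<'E'
from station import bot
import cv2,numpy as np
o=bot.get_obs(); print({k:np.round(v,3).tolist() for k,v in o.items()})
for n in("side","top"):
    im,d=bot.read_camera(n); cv2.imwrite(f"pics/{n}0.png",im); np.save(f"pics/{n}0.npy",d)
    c=bot.calibration(n); print(n,{k:np.round(v,4).tolist() for k,v in c.items()})
    for l in ("clamp","handle","wing","cover_hinge"):
        print(n,l,[(np.round(r['xy'],1).tolist(),round(r['p'],2)) for r in bot.find_in(n,l)])
E
```

```text
pics
{'t': 0.0, 'q': [1.097, 0.478, 0.022, 1.556, -0.011, 1.109, -0.083], 'joint_vel': [-0.001, 0.002, -0.002, -0.0, -0.001, 0.001, 0.002], 'joint_torque': [-0.001, -59.645, 1.608, -28.12, 0.012, 0.009, 0.0], 'eef_pos': [0.241, -0.63, 0.23], 'tool_rot': [-0.0, 0.824, -0.567, -0.001], 'contact_force': [-0.188, 0.096, -0.133], 'torque': [0.035, 0.027, -0.046], 'gripper_width': 1.002}
side {'mtx': [[425.223, 0.0, 287.7585], [0.0, 425.223, 215.0608], [0.0, 0.0, 1.0]], 'dist_coeffs': [-0.0445, 0.0, 0.0, 0.0, 0.0], 'rvec': [0.2847, -2.7266, 1.3328], 'tvec': [0.544, 0.124, 1.0679]}
side clamp [([262.3, 213.9], 0.96), ([375.3, 274.5], 0.89), ([222.4, 167.9], 0.64), ([375.3, 172.5], 0.59), ([235.7, 190.6], 0.36)]
side handle [([228.6, 162.4], 0.98), ([381.0, 165.3], 0.96), ([385.2, 268.9], 0.86), ([250.3, 187.8], 0.63)]
side wing [([235.2, 184.2], 0.59), ([382.8, 249.1], 0.55), ([380.6, 148.8], 0.52)]
side cover_hinge [([382.7, 267.8], 0.96), ([375.5, 164.2], 0.89), ([248.5, 188.9], 0.75), ([227.7, 162.1], 0.67)]
top {'mtx': [[420.5187, 0.0, 279.8552], [0.0, 420.5187, 204.9839], [0.0, 0.0, 1.0]], 'dist_coeffs': [-0.1284, 0.0, 0.0, 0.0, 0.0], 'rvec': [2.1905, -2.2137, 0.0603], 'tvec': [0.0173, 0.5399, 1.1864]}
top clamp [([387.5, 273.9], 0.91), ([286.7, 177.1], 0.85), ([367.6, 116.2], 0.79), ([231.3, 284.5], 0.77)]
top handle [([391.4, 275.4], 0.87), ([228.6, 288.4], 0.86), ([297.4, 155.9], 0.59), ([368.4, 117.1], 0.56)]
top wing [([296.9, 137.8], 0.57)]
top cover_hinge [([227.3, 288.7], 0.92), ([296.2, 154.9], 0.8), ([368.7, 112.8], 0.71)]
```

View pics/side0.png

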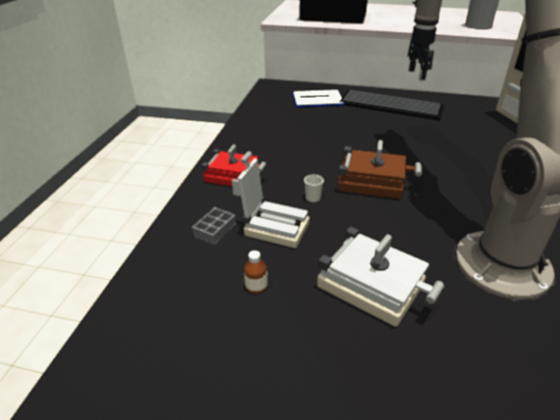

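View pics/top0.png

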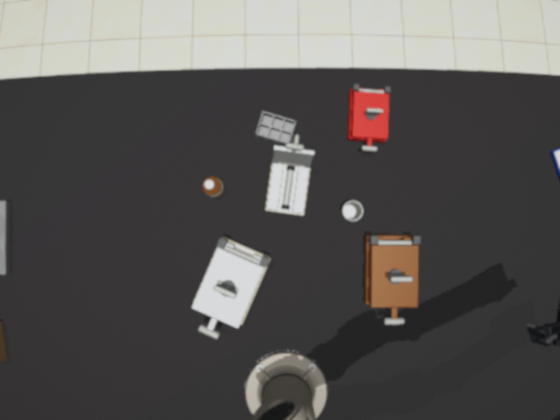

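The clamp we want is the smaller beige one with its cover open: top ≈(288,185), side ≈(275,215). The red, brown and large white ones are look-alikes. Next I'll measure it.

```bash
cat > h.py <<'E'
import cv2,numpy as np
from station import bot
def cloud(n,d):
    c=bot.calibration(n);K=np.array(c['mtx'],float);D=np.array(c['dist_coeffs'],float)
    R,_=cv2.Rodrigues(np.array(c['rvec'],float));t=np.array(c['tvec'],float).ravel()
    v,u=np.mgrid[:420,:560]
    p=cv2.undistortPoints(np.stack([u,v],-1).reshape(-1,1,2).astype(float),K,D).reshape(420,560,2)
    P=np.dstack([p[...,0]*d,p[...,1]*d,d]).reshape(-1,3)
    return ((P-t)@R).reshape(420,560,3)
def proj(n,X):
    c=bot.calibration(n)
    return cv2.projectPoints(np.array(X,float).reshape(-1,1,3),np.array(c['rvec'],float),np.array(c['tvec'],float),np.array(c['mtx'],float),np.array(c['dist_coeffs'],float))[0].reshape(-1,2)
E
python3 - <<'E'
from h import *
for n in("side","top"):
    d=np.load(f"pics/{n}0.npy");W=cloud(n,d);im=cv2.imread(f"pics/{n}0.png")
    sl=(slice(130,225),slice(250,330)) if n=="top" else (slice(150,255),slice(215,325))
    cv2.imwrite(f"pics/{n}0z.png",cv2.resize(im[sl],None,fx=5.5,fy=5.5,interpolation=cv2.INTER_CUBIC))
    w=W[sl].reshape(-1,3)
    m=(w[:,2]>.045)&(w[:,2]<.06)
    print(n,'table z',np.median(W[300:320,100:200,2]) , 'nz', len(w))
    if n=="top":
        b=w[m&(w[:,0]<.63+.0)] if 0 else w[m]
        print(len(b),b.min(0),b.max(0),cv2.minAreaRect(b[:,:2].astype(np.float32)))
    hi=w[w[:,2]>.08]; print('hi',len(hi),hi.min(0),hi.max(0))
    np.save(f"pics/{n}_w.npy",w)
E
```

```text
side table z -0.00017766144625344996 nz 11550
hi 1163 [ 0.37167699 -0.26031713  0.08001892] [0.7929523  0.86258018 0.75471771]
top table z -0.00013831208237856683 nz 7600
1265 [ 0.51814948 -0.06980951  0.04511106] [0.65675068 0.04739267 0.05984874] ((0.5879309773445129, -0.009630091488361359), (0.10333409905433655, 0.12865646183490753), 81.30732727050781)
hi 724 [ 0.48464264 -0.06983733  0.08013847] [0.7151803  0.02934941 1.20990338]
```

Run:
```python
from h import *
for n,pts in (("top",[(290,195),(275,210),(302,213),(295,148),(296,138),(275,155),(311,165)]),("side",[(250,189),(246,210),(228,163),(262,167),(237,190),(275,215),(281,240)])):
    W=cloud(n,np.load(f"pics/{n}0.npy"))
    for u,v in pts: print(n,u,v,np.round(W[v,u],3))
```

```text
top 290 195 [ 0.567 -0.017  0.035]
top 275 210 [0.525 0.026 0.03 ]
top 302 213 [ 0.516 -0.05   0.032]
top 295 148 [ 0.665 -0.024  0.221]
top 296 138 [ 0.706 -0.031  0.142]
top 275 155 [0.664 0.024 0.133]
top 311 165 [ 0.656 -0.08   0.001]
side 250 189 [ 0.658 -0.009  0.131]
side 246 210 [0.661 0.027 0.089]
side 228 163 [ 0.798 -0.232  0.061]
side 262 167 [ 0.688 -0.233  0.06 ]
side 237 190 [ 0.699 -0.022  0.113]
side 275 215 [ 0.598 -0.031  0.038]
side 281 240 [0.564 0.049 0.022]
```

View pics/side0z.png

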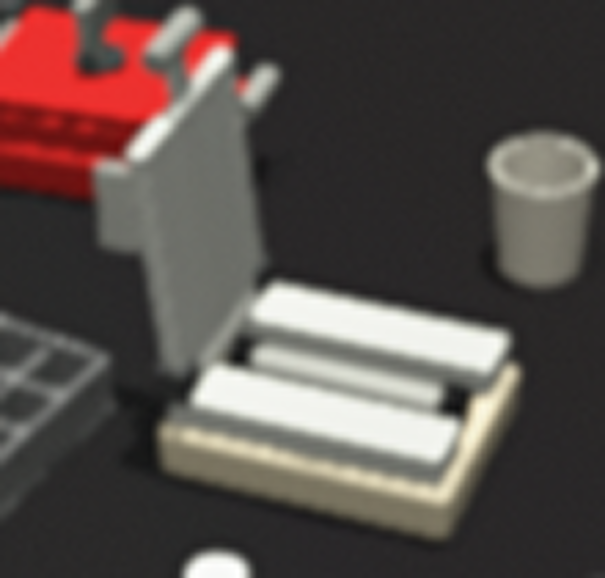

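View pics/top0z.png

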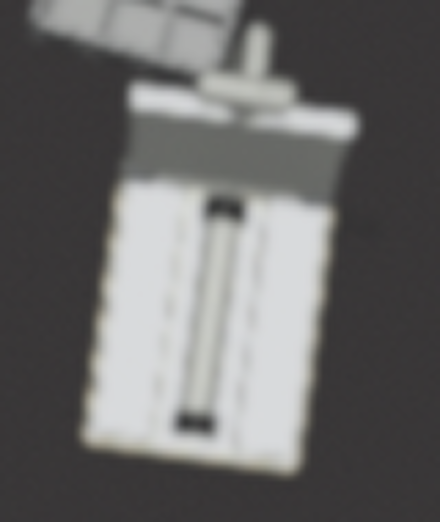

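Run:
```python
from h import *
from scipy.optimize import least_squares
W={n:cloud(n,np.load(f"pics/{n}0.npy")) for n in("side","top")}
# cover inner face plane from side cam
a=W["side"][165:215,235:264].reshape(-1,3)
a=a[(a[:,2]>.07)&(a[:,0]>.63)&(a[:,0]<.68)&(abs(a[:,1]+.02)<.06)&(a[:,2]<.19)]
b=W["top"][150:165,268:318].reshape(-1,3); b=b[(b[:,2]>.07)&(b[:,2]<.19)&(b[:,0]>.63)&(b[:,0]<.7)]
for nm,p in(("side",a),("top",b),("both",np.vstack([a,b]))):
    c=np.median(p,0)
    for _ in range(5):
        q=p[abs((p-c)@np.linalg.svd(p-c,full_matrices=False)[2][2])<.006] if _ else p
        p=q;c=p.mean(0)
    n=np.linalg.svd(p-c,full_matrices=False)[2][2]; n*=-np.sign(n[0])
    # inner face normal points to -x of clamp when upright: n=(-sin th * xh, -cos th)
    print(nm,len(p),c.round(4),n.round(3),'yaw',np.degrees(np.arctan2(-n[1],-n[0])).round(2),'theta',np.arctan2(np.hypot(n[0],n[1]),-n[2]).round(3))
# base rim
t=W["top"][140:225,250:330].reshape(-1,3)
m=t[(t[:,2]>.01)&(t[:,2]<.056)&(t[:,0]<.645)&(t[:,0]>.49)&(abs(t[:,1]+.02)<.075)]
print(cv2.minAreaRect(m[:,:2].astype(np.float32)))
h=W["top"][140:152,284:308].reshape(-1,3);h=h[(h[:,2]>.2)];print('handle pts',len(h),h.min(0).round(3),h.max(0).round(3),np.median(h,0).round(4))
for n in W:
    for s in bot.silhouettes(n,"clamp"):
        print(n,np.round(s['xy']),round(s['p'],2),s['mask'].sum())
```

```text
side 805 [ 0.6582 -0.0109  0.1324] [-0.982  0.165  0.095] yaw -9.52 theta 1.666
top 501 [ 0.658  -0.0211  0.1391] [-0.985  0.14   0.102] yaw -8.06 theta 1.673
both 1300 [ 0.6581 -0.0147  0.1348] [-0.983  0.154  0.099] yaw -8.88 theta 1.67
((0.583694338798523, -0.008834242820739746), (0.11007896065711975, 0.13041183352470398), 81.38687133789062)
handle pts 102 [ 0.485 -0.041  0.202] [0.678 0.022 1.21 ] [ 0.6679 -0.0216  0.2225]
side [226. 166.] 0.9 1173
side [375. 172.] 0.79 2933
side [376. 276.] 0.71 6672
side [261. 216.] 0.64 3253
top [231. 286.] 0.77 4482
top [389. 275.] 0.75 4190
top [288. 176.] 0.71 2681
top [368. 113.] 0.64 2254
```

```bash
cat >> h.py <<'E'
def frame(ox,oy,yaw):
    c,s=np.cos(yaw),np.sin(yaw)
    return lambda p:np.array([ox+c*p[0]-s*p[1],oy+s*p[0]+c*p[1],p[2]])
def cov(r,y,u,th): # r from hinge toward free edge, u up when shut
    return (.07-r*np.cos(th)+u*np.sin(th), y, .0525+r*np.sin(th)+u*np.cos(th))
def overlay(n,im,par,th,sl,f,out):
    F=frame(*par);segs=[]
    for z in(0,.052):
        q=[(-.065,-.055,z),(.085,-.055,z),(.085,.055,z),(-.065,.055,z)]
        segs+=[(q[i],q[(i+1)%4],(0,255,0)) for i in range(4)]
    for u in(0,.01):
        q=[cov(r,y,u,th) for r,y in((.005,-.05),(.135,-.05),(.135,.05),(.005,.05))]
        segs+=[(q[i],q[(i+1)%4],(0,0,255)) for i in range(4)]
    segs+=[(cov(.165,-.02,.005,th),cov(.165,.02,.005,th),(255,0,255)),(cov(.07,0,.01,th),cov(.07,0,.059,th),(255,255,0))]
    b=cv2.resize(im[sl],None,fx=f,fy=f,interpolation=cv2.INTER_CUBIC)
    for p,q,c in segs:
        a=(proj(n,[F(p),F(q)])-[sl[1].start,sl[0].start]+.5)*f
        cv2.line(b,tuple(int(x) for x in a[0]),tuple(int(x) for x in a[1]),c,1,cv2.LINE_AA)
    cv2.imwrite(out,b)
E
python3 - <<'E'
from h import *
par=(.581,-.0088,np.radians(-8.7));th=1.66
a=[]
for n,sl in(("top",np.s_[125:225,250:330]),("side",np.s_[145:255,215:325])):
    overlay(n,cv2.imread(f"pics/{n}0.png"),par,th,sl,5,f"pics/o_{n}.png");a.append(cv2.resize(cv2.imread(f"pics/o_{n}.png"),(390,540)))
cv2.imwrite("pics/o1.png",np.hstack(a))
E
```

```text
(no output)
```

View pics/o1.png

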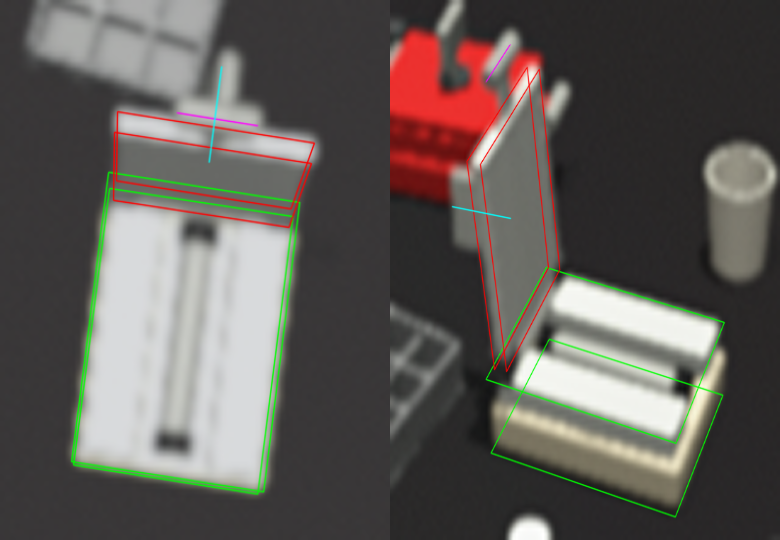

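```bash
cat >> h.py <<'E'
from scipy.spatial.transform import Rotation as Ro
PAR=(.584,-.009,np.radians(-8.5))
def pose():
    o=bot.get_obs();w,x,y,z=o['tool_rot'];return np.array(o['eef_pos']),Ro.from_quat([x,y,z,w]),o
def goal(p,a):
    """TCP at p, pointing down, tool x at world angle a (mod pi)"""
    P,R,o=pose()
    best=None
    for k in(0,np.pi):
        G=Ro.from_matrix(np.c_[[np.cos(a+k),np.sin(a+k),0],[np.sin(a+k),-np.cos(a+k),0],[0,0,-1]])
        rv=(R.inv()*G).as_rotvec()
        if best is None or np.linalg.norm(rv)<np.linalg.norm(best): best=rv
    d=R.inv().apply(np.array(p)-P)*100
    return d.round(2),best.round(3)
E
python3 - <<'E'
from h import *
P,R,o=pose();print('tool x',R.apply([1,0,0]).round(3),'y',R.apply([0,1,0]).round(3))
th=1.66;F=frame(*PAR);h=F(cov(.165,0,.005,th));print('handle',h)
print(goal([.4,-.4,.34],PAR[2]+np.pi/2),goal([h[0],h[1],.32],PAR[2]+np.pi/2))
a=[]
for n,sl in(("top",np.s_[125:225,250:330]),("side",np.s_[145:255,215:325])):
    overlay(n,cv2.imread(f"pics/{n}0.png"),PAR,th,sl,5,f"pics/o_{n}.png");a.append(cv2.resize(cv2.imread(f"pics/o_{n}.png"),(390,540)))
cv2.imwrite("pics/o2.png",np.hstack(a))
E
```

```text
tool x [ 0.358 -0.934 -0.   ] y [-0.934 -0.358 -0.   ]
handle [ 0.67269417 -0.02225543  0.21639853]
(array([-15.84, -23.05, -10.87]), array([-0.   ,  0.   ,  0.514])) (array([-41.36, -62.02,  -8.87]), array([-0.   ,  0.   ,  0.514]))
```

View pics/o2.png

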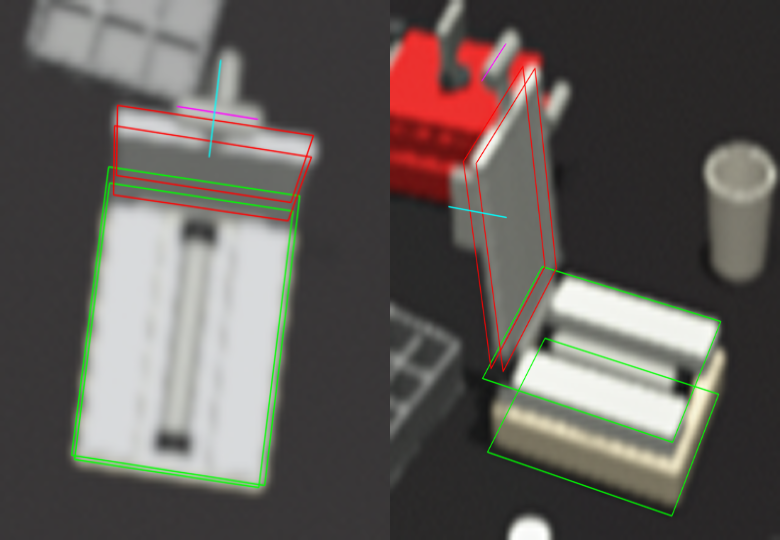

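```bash
sed -i 's/^PAR=.*/PAR=(.583,-.011,np.radians(-8.5))/' h.py; python3 -m creep '[[[-10,-10,-9,0,0,0.2,0.8],[-41.3,-61.8,-9,0,0,0.514,0.8],[-41.3,-61.8,-9,0,0,0.514,0.8],[-41.3,-61.8,-9,0,0,0.514,0.8],[-41.3,-61.8,-9,0,0,0.514,0.8],[-41.3,-61.8,-9,0,0,0.514,0.8],[-41.3,-61.8,-9,0,0,0.514,0.8],[-41.3,-61.8,-9,0,0,0.514,0.8],[-41.3,-61.8,-9,0,0,0.514,0.8],[-41.3,-61.8,-9,0,0,0.514,0.8]]]' 30
```

```text
t: 1.85
eef_pos: [0.5942, -0.1284, 0.3111]
tool_rot: [0.0, -0.653, 0.758, -0.0]
contact_force: [0.3, -0.2, -0.1]
gripper_width: 0.804
```

Run:
```python
from h import *
h=frame(*PAR)(cov(.165,0,.005,1.66))
P,R,o=pose();print(P,h,o['q'],o['gripper_width'],goal([h[0],h[1],.32],PAR[2]+np.pi/2))
```

```text
[ 0.59420164 -0.1283568   0.31107418] [ 0.67169417 -0.02425543  0.21639853] [ 0.23323813  0.31071758 -0.15816405  1.61708281  0.05159685  1.21714702
 -1.65467914] 0.8039665739223991 (array([-11.44,  -6.12,  -0.89]), array([-0.001, -0.   , -0.   ]))
```

```bash
python3 -m creep '[[[-5.7,-3.05,-0.5,0,0,0,0.8],[-11.4,-6.1,-0.9,0,0,0,0.8],[-11.4,-6.1,-0.9,0,0,0,0.8],[-11.4,-6.1,-0.9,0,0,0,0.8]]]'
python3 - <<'E'
from h import *
h=frame(*PAR)(cov(.165,0,.005,1.66))
P,R,o=pose();print(P,h,goal([h[0],h[1],.2],PAR[2]+np.pi/2))
a=[]
for n,sl in(("top",np.s_[105:235,235:345]),("side",np.s_[105:255,205:325])):
    im,d=bot.read_camera(n);cv2.imwrite(f"pics/{n}1.png",im);a.append(cv2.resize(im[sl],(390,500),interpolation=cv2.INTER_CUBIC))
cv2.imwrite("pics/v1.png",np.hstack(a))
E
```

```text
t: 2.35
eef_pos: [0.6703, -0.0264, 0.3192]
tool_rot: [-0.0, -0.653, 0.757, 0.0]
contact_force: [0.5, -0.5, -0.7]
gripper_width: 0.802
[ 0.67025965 -0.02636368  0.31918422] [ 0.67169417 -0.02425543  0.21639853] (array([-0.24, -0.12, 11.92]), array([ 0.001, -0.001,  0.001]))
```

View pics/v1.png

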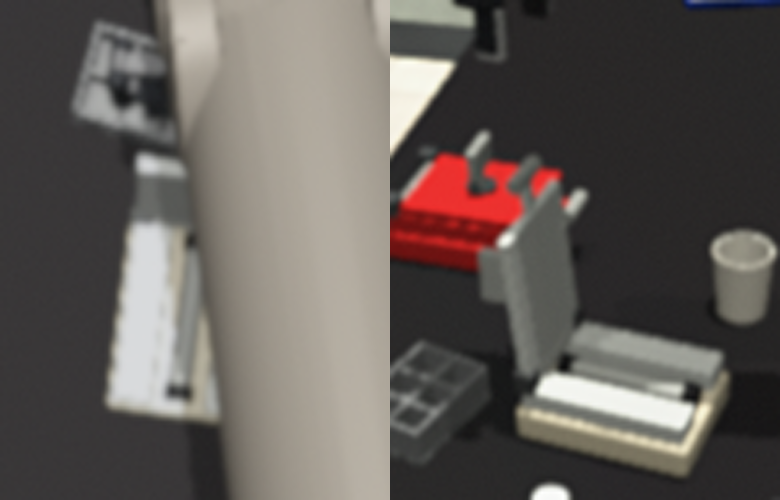

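```bash
python3 -m creep '[[[-0.2,-0.1,5,0,0,0,0.8],[-0.2,-0.1,9,0,0,0,0.8],[-0.2,-0.1,11,0,0,0,0.8],[-0.2,-0.1,12.3,0,0,0,0.8],[-0.2,-0.1,12.3,0,0,0,0.8],[-0.2,-0.1,12.3,0,0,0,0.8]]]'
python3 - <<'E'
from h import *
P,R,o=pose();print(P,o['contact_force'])
im,d=bot.read_camera("side");cv2.imwrite("pics/side2.png",im);cv2.imwrite("pics/v2.png",cv2.resize(im[105:255,205:325],None,fx=4,fy=4,interpolation=cv2.INTER_CUBIC))
E
```

```text
t: 3.2
eef_pos: [0.6726, -0.0244, 0.1982]
tool_rot: [0.001, -0.653, 0.758, -0.001]
contact_force: [0.5, 0.5, -0.3]
gripper_width: 0.804
[ 0.67261023 -0.02440989  0.1981548 ] [ 0.54894726  0.53584271 -0.32703793]
```

View pics/v2.png

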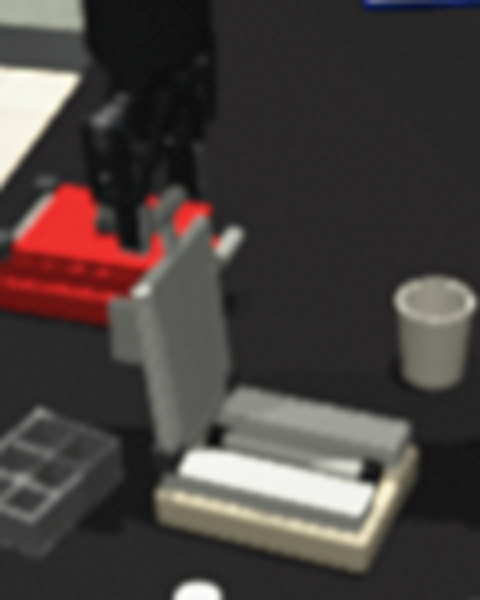

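Run:
```python
from h import *
P,R,o=pose();print(P)
im=cv2.imread("pics/side2.png")
b=cv2.resize(im[105:255,205:325],None,fx=4,fy=4,interpolation=cv2.INTER_CUBIC)
for w,c in((0,(0,0,255)),(.034,(0,255,0)),(-.034,(255,0,0))):
    for k in(0,-.019):
        q=(proj("side",P+R.apply([w,0,k]))[0]-[205,105]+.5)*4; cv2.circle(b,tuple(int(x) for x in q),3,c,-1)
F=frame(*PAR)
for y in(-.02,.02):
    q=(proj("side",F(cov(.165,y,.005,1.66)))[0]-[205,105]+.5)*4; cv2.circle(b,tuple(int(x) for x in q),4,(255,0,255),1)
cv2.imwrite("pics/v3.png",b[100:450])
```

```text
[ 0.67260223 -0.02434326  0.1981797 ]
```

View pics/v3.png

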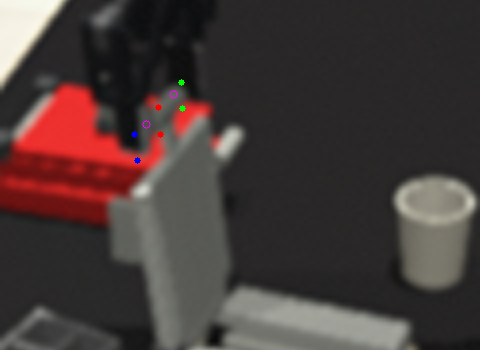

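```bash
python3 -m creep '[[[0.2,0.15,0.2,0,0,0,0.6],[0.2,0.15,0.2,0,0,0,0.54],[0.2,0.15,0.2,0,0,0,0.5],[0.2,0.15,0.2,0,0,0,0.5]]]' 20; python3 -m creep '[[[0,0,0,0,0,0,0.47],[0,0,0,0,0,0,0.47],[0,0,0,0,0,0,0.45]]]' 20
```

```text
t: 3.75
eef_pos: [0.6706, -0.0244, 0.1954]
tool_rot: [0.001, -0.653, 0.757, 0.0]
contact_force: [1.2, 4.5, 3.9]
gripper_width: 0.503
t: 4.12
eef_pos: [0.6711, -0.023, 0.1957]
tool_rot: [0.002, -0.654, 0.757, 0.0]
contact_force: [1.8, 8.0, 4.9]
gripper_width: 0.463
```

```bash
python3 -m creep '[[[-0.2,0,0,0,0,0,0.43],[-0.2,0,0,0,0,0,0.3],[-0.2,0,0,0,0,0,0.3],[-0.2,0,0,0,0,0,0.3]]]' 25
python3 - <<'E'
from h import *
P,R,o=pose();print(P,o['contact_force'],o['torque'])
im,d=bot.read_camera("side");cv2.imwrite("pics/side3.png",im);cv2.imwrite("pics/v4.png",cv2.resize(im[105:255,205:325],None,fx=5,fy=5,interpolation=cv2.INTER_CUBIC)[:600])
E
```

```text
t: 4.62
eef_pos: [0.6712, -0.023, 0.1958]
tool_rot: [0.001, -0.653, 0.757, -0.0]
contact_force: [1.7, 3.9, 5.1]
gripper_width: 0.461
[ 0.67124371 -0.02304174  0.19576042] [1.69804709 3.86394556 5.11059795] [ 1.00343116 -0.27161329  0.0910077 ]
```

View pics/v4.png

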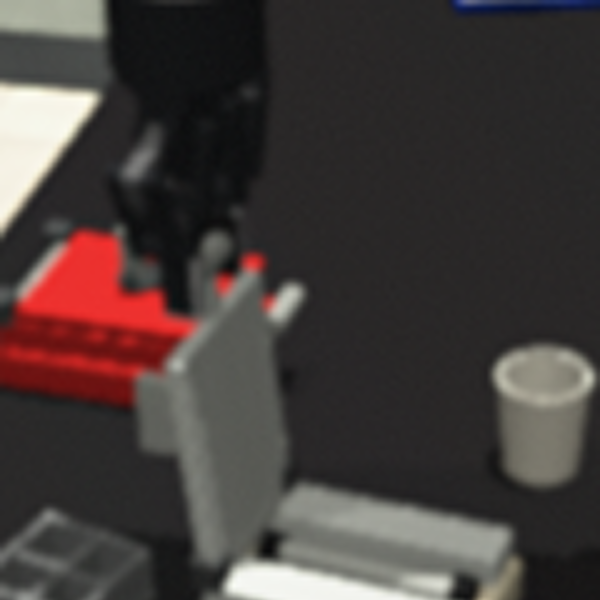

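Run:
```python
import numpy as np
H=lambda t:np.array([.07-.165*np.cos(t)+.005*np.sin(t),.0525+.165*np.sin(t)+.005*np.cos(t)])*100
for t in np.arange(1.66,-.01,-.08): print(round(t,2),*( -(H(t)-H(1.66))).round(2))
print(0,-(H(0)-H(1.66)))
```

```text
1.66 -0.0 -0.0
1.58 1.32 -0.1
1.5 2.64 -0.1
1.42 3.95 0.0
1.34 5.26 0.21
1.26 6.54 0.53
1.18 7.79 0.94
1.1 9.01 1.46
1.02 10.18 2.07
0.94 11.3 2.77
0.86 12.35 3.56
0.78 13.35 4.43
0.7 14.27 5.38
0.62 15.11 6.4
0.54 15.86 7.48
0.46 16.53 8.62
0.38 17.11 9.81
0.3 17.58 11.04
0.22 17.96 12.3
0.14 18.24 13.59
0.06 18.41 14.9
0 [18.46792137 15.88985313]
```

```bash
python3 -m creep '[[[0,0.6,0,0,0,0,0.3],[0,1.3,-0.1,0,0,0,0.3],[0,2,-0.1,0,0,0,0.3],[0,2.6,-0.1,0,0,0,0.3],[0,3.3,-0.05,0,0,0,0.3],[0,4,0,0,0,0,0.3],[0,4,0,0,0,0,0.3]]]' 35
python3 - <<'E'
from h import *
im,d=bot.read_camera("side");cv2.imwrite("pics/side4.png",im);cv2.imwrite("pics/v5.png",cv2.resize(im[105:255,205:325],None,fx=5,fy=5,interpolation=cv2.INTER_CUBIC)[:600])
E
```

```text
t: 5.55
eef_pos: [0.6312, -0.0171, 0.1956]
tool_rot: [0.001, -0.653, 0.757, -0.0]
contact_force: [0.7, 5.1, 5.6]
gripper_width: 0.458
```

View pics/v5.png

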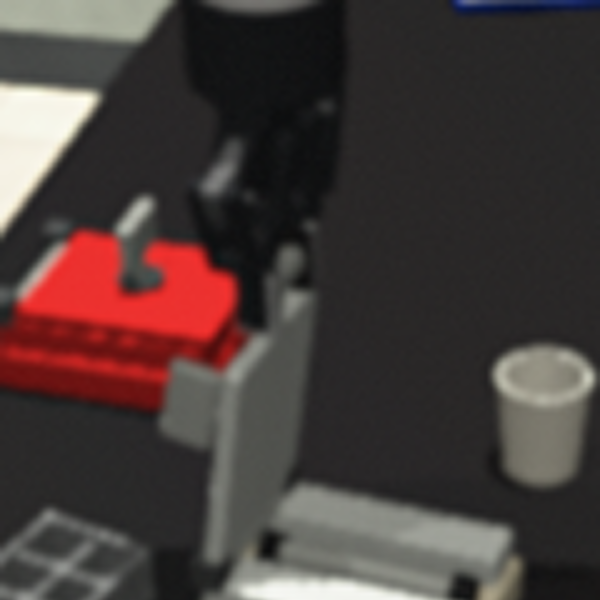

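```bash
python3 -m creep '[[[0,1.3,0.2,0,0,0,0.3],[0,2.55,0.5,0,0,0,0.3],[0,3.8,0.95,0,0,0,0.3],[0,5,1.45,0,0,0,0.3],[0,6.2,2.05,0,0,0,0.3],[0,6.2,2.05,0,0,0,0.3]]]' 35
python3 - <<'E'
from h import *
im,d=bot.read_camera("side");cv2.imwrite("pics/side5.png",im);cv2.imwrite("pics/v6.png",cv2.resize(im[105:255,205:325],None,fx=5,fy=5,interpolation=cv2.INTER_CUBIC)[:600])
E
```

```text
t: 6.35
eef_pos: [0.5684, -0.0078, 0.1738]
tool_rot: [-0.0, -0.653, 0.757, 0.001]
contact_force: [-0.2, 5.8, 3.8]
gripper_width: 0.459
```

View pics/v6.png

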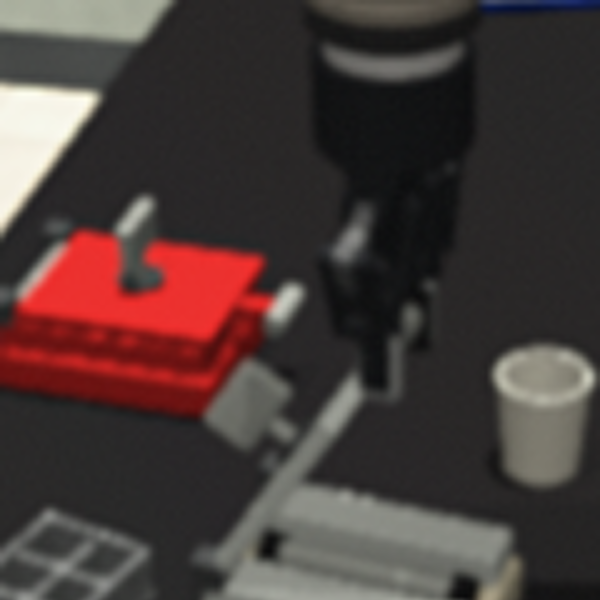

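```bash
python3 -m creep '[[[0,1.1,0.7,0,0,0,0.3],[0,2.15,1.5,0,0,0,0.3],[0,3.15,2.4,0,0,0,0.3],[0,4.1,3.35,0,0,0,0.3],[0,4.9,4.35,0,0,0,0.3],[0,5.65,5.45,0,0,0,0.3],[0,5.65,5.45,0,0,0,0.3]]]' 35
python3 - <<'E'
from h import *
im,d=bot.read_camera("side");cv2.imwrite("pics/side6.png",im);cv2.imwrite("pics/v7.png",cv2.resize(im[105:255,205:325],None,fx=5,fy=5,interpolation=cv2.INTER_CUBIC)[:700])
E
```

```text
t: 7.28
eef_pos: [0.5125, 0.0004, 0.1187]
tool_rot: [-0.0, -0.653, 0.757, 0.001]
contact_force: [-0.6, 7.4, 0.8]
gripper_width: 0.456
```

View pics/v7.png

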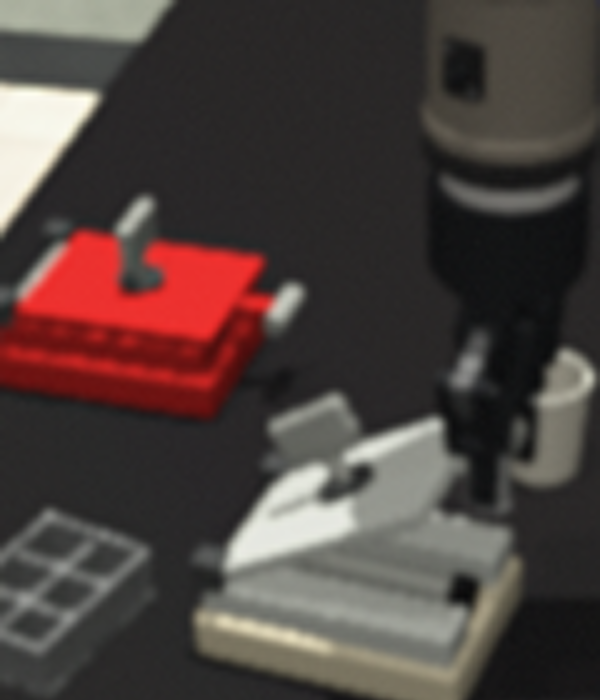

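```bash
python3 -m creep '[[[-0.1,0.7,1.1,0,0,0,0.3],[-0.1,1.25,2.3,0,0,0,0.3],[-0.1,1.7,3.5,0,0,0,0.3],[-0.1,2.1,4.6,0,0,0,0.3],[-0.1,2.3,5.6,0,0,0,0.3],[-0.1,2.45,6.4,0,0,0,0.3],[-0.1,2.55,7,0,0,0,0.3],[-0.1,2.6,7.4,0,0,0,0.3],[-0.1,2.6,7.4,0,0,0,0.3]]]' 35
python3 - <<'E'
from h import *
im,d=bot.read_camera("side");cv2.imwrite("pics/side7.png",im);cv2.imwrite("pics/v8.png",cv2.resize(im[105:255,205:325],None,fx=5,fy=5,interpolation=cv2.INTER_CUBIC)[:700])
E
```

```text
t: 8.45
eef_pos: [0.4879, 0.0041, 0.0453]
tool_rot: [-0.0, -0.653, 0.758, 0.0]
contact_force: [-0.0, 4.7, -0.5]
gripper_width: 0.459
```

View pics/v8.png

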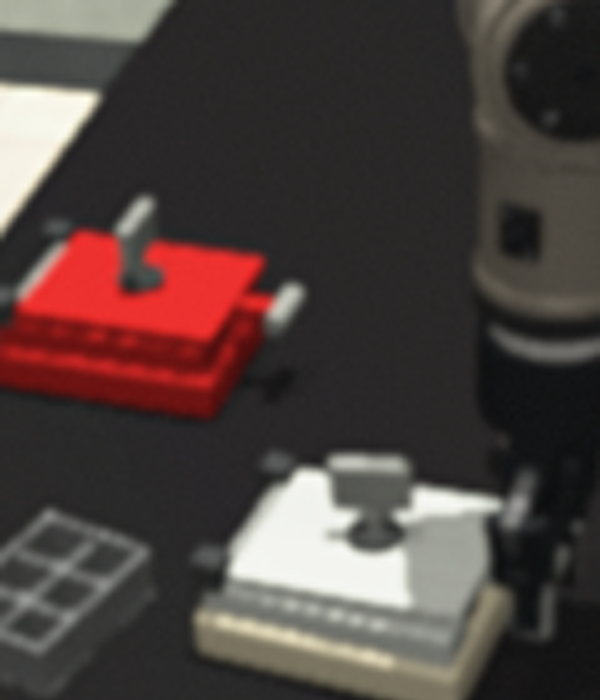

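```bash
python3 -m creep '[[[0,0,0.15,0,0,0,0.3],[0,0,0.3,0,0,0,0.3],[0,0,0.45,0,0,0,0.3],[0,0,0.6,0,0,0,0.3],[0,0,0.6,0,0,0,0.3]]]' 35;python3 -m creep '[[[0,0,0.1,0,0,0,0.3],[0,0,0.2,0,0,0,0.3],[0,0,0.2,0,0,0,0.3]]]' 35
```

```text
t: 9.12
eef_pos: [0.4875, 0.0042, 0.0396]
tool_rot: [-0.0, -0.653, 0.757, 0.0]
contact_force: [-1.6, 5.2, 0.2]
gripper_width: 0.459
t: 9.5
eef_pos: [0.4874, 0.0042, 0.0376]
tool_rot: [-0.0, -0.653, 0.757, 0.0]
contact_force: [-1.2, 5.5, -1.0]
gripper_width: 0.456
```

```bash
python3 -m creep '[[[0,0,0.1,0,0,0,0.3],[0,0,0.2,0,0,0,0.3],[0,0,0.2,0,0,0,0.3]]]' 35;python3 -m creep '[[[0,0,0.1,0,0,0,0.3],[0,0,0.15,0,0,0,0.3],[0,0,0.15,0,0,0,0.3]]]' 35
python3 - <<'E'
from h import *
im,d=bot.read_camera("side");cv2.imwrite("pics/side8.png",im);cv2.imwrite("pics/v9.png",cv2.resize(im[105:255,205:325],None,fx=5,fy=5,interpolation=cv2.INTER_CUBIC)[:700])
E
```

```text
t: 9.88
eef_pos: [0.4873, 0.0042, 0.0356]
tool_rot: [-0.0, -0.653, 0.757, 0.0]
contact_force: [-1.5, 5.6, 1.0]
gripper_width: 0.456
t: 10.25
eef_pos: [0.4873, 0.0042, 0.0348]
tool_rot: [-0.0, -0.653, 0.758, 0.0]
contact_force: [-4.7, 4.8, 10.3]
gripper_width: 0.461
```

View pics/v9.png

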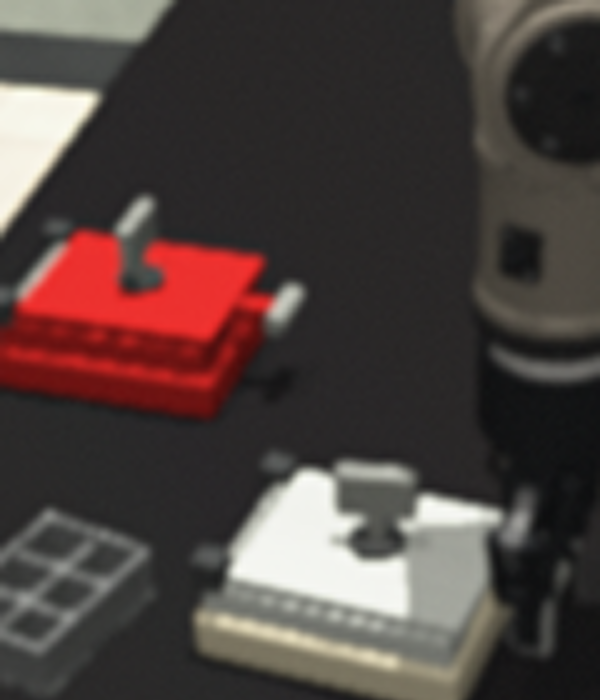

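```bash
python3 -m creep '[[[0,0,-0.1,0,0,0,0.6],[0,0,-0.1,0,0,0,0.75],[0,0,-0.1,0,0,0,0.75],[0,0,-1,0,0,0,0.75],[0,0,-4,0,0,0,0.75],[0,0,-9,0,0,0,0.75],[0,3,-15,0,0,0,0.75],[0,6,-18,0,0,0,0.75],[0,6,-18,0,0,0,0.75]]]' 35
python3 - <<'E'
from h import *
PAR=(.582,-.010,np.radians(-8.5));a=[]
for n,sl in(("top",np.s_[135:225,250:330]),("side",np.s_[175:265,215:325])):
    im,d=bot.read_camera(n);cv2.imwrite(f"pics/{n}9.png",im);np.save(f"pics/{n}9.npy",d)
    cv2.imwrite(f"pics/z.png",im);a.append(cv2.resize(im[sl],(390,440) if n=="top" else (390,320),interpolation=cv2.INTER_CUBIC))
a[1]=np.vstack([a[1],np.zeros((120,390,3),np.uint8)])
cv2.imwrite("pics/v10.png",np.hstack(a))
print(pose()[2]['q'])
E
```

```text
t: 11.42
eef_pos: [0.4284, 0.0132, 0.2169]
tool_rot: [0.002, -0.653, 0.757, -0.002]
contact_force: [0.5, -0.7, 0.2]
gripper_width: 0.749
[ 0.07542294  0.10210719 -0.26607078  2.11682938  0.03428826  0.92521978
 -1.92899905]
```

View pics/v10.png

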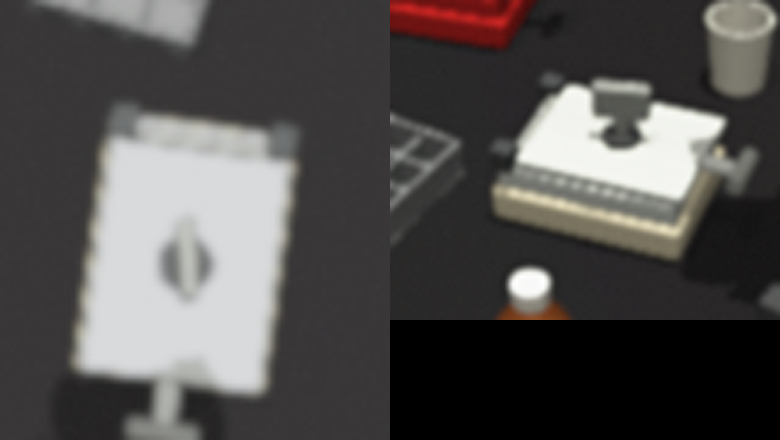

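```bash
sed -i 's/^PAR=.*/PAR=(.582,-.010,np.radians(-8.5))/' h.py
cat >> h.py <<'E'
def wingfit(n,f):
    W=cloud(n,np.load(f));c=frame(*PAR)((0,0,.1))
    w=W.reshape(-1,3);w=w[(np.hypot(w[:,0]-c[0],w[:,1]-c[1])<.035)&(w[:,2]>.098)&(w[:,2]<.125)]
    r=cv2.minAreaRect(w[:,:2].astype(np.float32));m=w.mean(0);v=np.linalg.svd(w[:,:2]-m[:2],full_matrices=False)[2][0]
    return len(w),m.round(4),np.degrees(np.arctan2(v[1],v[0]))%180,np.round(r[0],4),np.round(r[1],4),r[2]
E
python3 - <<'E'
from h import *
for n in("top","side"): print(n,wingfit(n,f"pics/{n}9.npy"))
W=cloud("top",np.load("pics/top9.npy")).reshape(-1,3)
c=frame(*PAR)((0,0,0))
p=W[(np.hypot(W[:,0]-c[0],W[:,1]-c[1])<.09)&(W[:,2]>.057)&(W[:,2]<.068)];print('cover z',np.median(p[:,2]),np.linalg.svd(p-p.mean(0),full_matrices=False)[2][2].round(3),cv2.minAreaRect(p[:,:2].astype(np.float32)))
im=cv2.imread("pics/top9.png");b=cv2.resize(im[160:215,265:315],None,fx=12,fy=12,interpolation=cv2.INTER_CUBIC)
cv2.imwrite("pics/v11.png",b)
E
```

```text
top (63, array([ 0.5833, -0.0083,  0.1107]), np.float64(1.696156567886078), array([ 0.5827, -0.0082]), array([0.008 , 0.0423]), 89.39331817626953)
side (98, array([ 0.5792, -0.0049,  0.1064]), np.float64(1.9713270479831237), array([ 0.5806, -0.0071]), array([0.0435, 0.0146]), 3.6118173599243164)
cover z 0.06265070574393367 [-0.002 -0.001 -1.   ] ((0.578380286693573, -0.009019866585731506), (0.10233420878648758, 0.1717105358839035), 80.84103393554688)
```

View pics/v11.png

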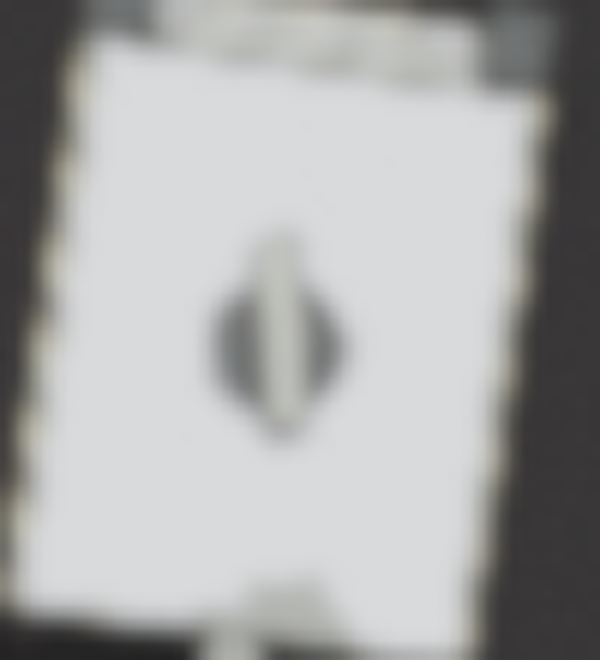

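```bash
python3 -m creep '[[[-0.1,-5,0,0,0,-0.18,0.6],[-0.1,-10,0,0,0,-0.36,0.6],[-0.1,-15.6,0,0,0,-0.54,0.6],[-0.1,-15.6,0,0,0,-0.72,0.6],[-0.1,-15.6,0,0,0,-0.9,0.6],[-0.1,-15.6,0,0,0,-1.08,0.6],[-0.1,-15.6,0,0,0,-1.26,0.6],[-0.1,-15.6,0,0,0,-1.44,0.6],[-0.1,-15.6,0,0,0,-1.65,0.6],[-0.1,-15.6,0,0,0,-1.65,0.6]]]' 35; python3 -m creep '[[[0,0,0,0,0,-0.18,0.6],[0,0,0,0,0,-0.36,0.6],[0,0,0,0,0,-0.54,0.6],[0,0,0,0,0,-0.72,0.6],[0,0,0,0,0,-0.9,0.6],[0,0,0,0,0,-1.08,0.6],[0,0,0,0,0,-1.26,0.6],[0,0,0,0,0,-1.44,0.6],[0,0,0,0,0,-1.65,0.6],[0,0,0,0,0,-1.65,0.6]]]' 35
python3 - <<'E'
from h import *
P,R,o=pose();print(P,o['q'],np.degrees(np.arctan2(*R.apply([1,0,0])[1::-1])),goal([.583,-.0085,.0775],np.radians(91)))
print(R.apply([1,0,0]),R.apply([0,1,0]))
E
```

```text
t: 12.78
eef_pos: [0.5829, -0.0095, 0.2121]
tool_rot: [-0.0, 0.999, -0.035, -0.001]
contact_force: [-0.6, -0.6, 0.1]
gripper_width: 0.597
t: 14.02
eef_pos: [0.5829, -0.0093, 0.213]
tool_rot: [-0.001, 0.705, 0.709, -0.0]
contact_force: [-0.2, 0.3, -0.2]
gripper_width: 0.601
[ 0.58289791 -0.00934813  0.21298432] [ 0.54383358  0.47200061 -0.83831424  1.75680634  0.38964381  1.08984442
  1.1525862 ] 90.38209104673707 (array([ 0.07,  0.03, 13.55]), array([-0.002, -0.001, -0.011]))
[-0.00666869  0.99997722  0.0010383 ] [ 0.99997653  0.00667032 -0.00156715]
```

```bash
python3 -m creep '[[[0.1,0,5,0,0,0,0.6],[0.1,0,9,0,0,0,0.6],[0.1,0,11,0,0,0,0.6],[0.1,0,12.5,0,0,0,0.6],[0.1,0,13.6,0,0,0,0.6],[0.1,0,13.6,0,0,0,0.6]]]' 30
python3 - <<'E'
from h import *
im,d=bot.read_camera("side");cv2.imwrite("pics/side10.png",im);cv2.imwrite("pics/v12.png",cv2.resize(im[125:255,205:335],None,fx=5,fy=5,interpolation=cv2.INTER_CUBIC)[:590])
E
```

```text
t: 14.78
eef_pos: [0.583, -0.0081, 0.078]
tool_rot: [-0.0, 0.704, 0.711, -0.0]
contact_force: [0.1, 0.1, -0.8]
gripper_width: 0.601
```

View pics/v12.png

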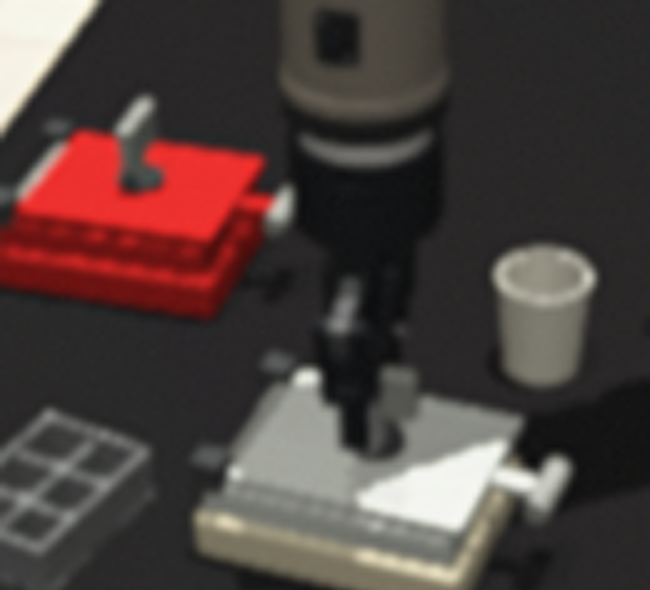

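```bash
python3 -m creep '[[[0,0,0,0,0,0,0.35],[0,0,0,0,0,0,0.25],[0,0,0,0,0,0,0.18],[0,0,0,0,0,0,0.14],[0,0,0,0,0,0,0.12],[0,0,0,0,0,0,0.12]]]' 20;python3 -m creep '[[[0,0,0,0,0,0,0.1],[0,0,0,0,0,0,0.05],[0,0,0,0,0,0,0.05]]]' 20
python3 -c "
from h import *
P,R,o=pose();print(o['contact_force'],o['torque'],o['gripper_width'])"
```

```text
t: 15.58
eef_pos: [0.583, -0.0093, 0.0782]
tool_rot: [0.001, 0.704, 0.71, -0.001]
contact_force: [-0.9, -5.2, 4.0]
gripper_width: 0.122
t: 15.95
eef_pos: [0.583, -0.0094, 0.0783]
tool_rot: [0.001, 0.704, 0.71, -0.001]
contact_force: [-1.7, -5.6, 5.0]
gripper_width: 0.113
[-1.65626015 -5.55314707  4.95039241] [-1.14699024  0.28830259  0.01010512] 0.11328034270756426
```

```bash
python3 -m creep '[[[-0.15,0,0,0,0,0,0.05],[-0.15,0,0,0,0,0.15,0.05],[-0.15,0,0,0,0,0.3,0.05],[-0.15,0,0,0,0,0.45,0.05],[-0.15,0,0,0,0,0.6,0.05],[-0.15,0,0,0,0,0.75,0.05],[-0.15,0,0,0,0,0.9,0.05],[-0.15,0,0,0,0,0.9,0.05]]]' 45
python3 - <<'E'
from h import *
P,R,o=pose();print(P,np.degrees(np.arctan2(*R.apply([1,0,0])[1::-1])),o['contact_force'],o['torque'],o['q'][6])
im,d=bot.read_camera("side");cv2.imwrite("pics/side11.png",im);cv2.imwrite("pics/v13.png",cv2.resize(im[125:255,205:335],None,fx=5,fy=5,interpolation=cv2.INTER_CUBIC)[:590])
E
```

```text
t: 16.95
eef_pos: [0.5822, -0.0111, 0.0783]
tool_rot: [0.001, 0.943, 0.333, -0.001]
contact_force: [-3.6, -5.6, 7.9]
gripper_width: 0.112
[ 0.582225   -0.01111999  0.07829963] 38.86512160116408 [-3.61945246 -5.57238916  7.85590349] [-1.36632955e+00  8.43872453e-01  3.20155969e-04] 0.2555700585306458
```

View pics/v13.png

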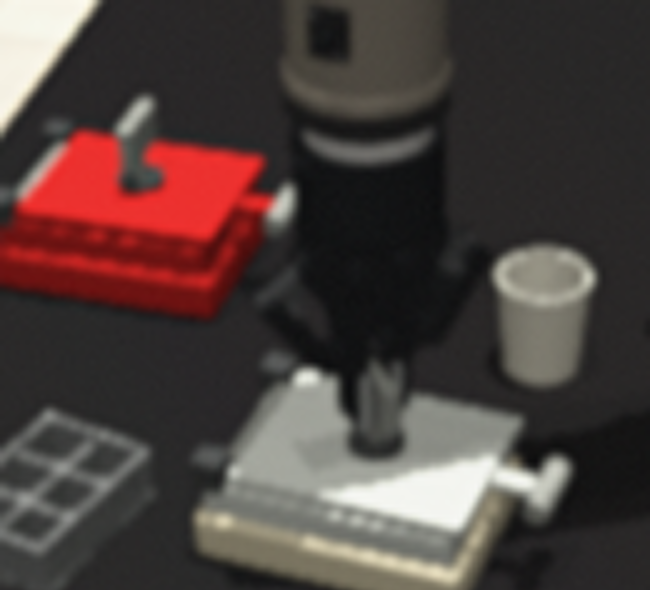

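```bash
python3 -m creep '[[[0,0,0,0,0,0.15,0.05],[0,0,0,0,0,0.3,0.05],[0,0,0,0,0,0.45,0.05],[0,0,0,0,0,0.6,0.05],[0,0,0,0,0,0.7,0.05],[0,0,0,0,0,0.7,0.05]]]' 45
python3 - <<'E'
from h import *
P,R,o=pose();print(P,np.degrees(np.arctan2(*R.apply([1,0,0])[1::-1])),o['contact_force'],o['torque'],o['joint_torque'])
E
python3 -m creep '[[[0,0,0,0,0,0.05,0.05],[0,0,0,0,0,0.1,0.05],[0,0,0,0,0,0.1,0.05]]]' 45
cat > s.py <<'E'
from h import *
P,R,o=pose();print(P,np.degrees(np.arctan2(*R.apply([1,0,0])[1::-1])),o['contact_force'],o['torque'],o['joint_torque'].round(2))
E
python3 s.py
```

```text
t: 17.75
eef_pos: [0.5808, -0.0116, 0.0782]
tool_rot: [0.002, 1.0, -0.011, -0.002]
contact_force: [-8.3, -7.3, 12.1]
gripper_width: 0.109
[ 0.58084242 -0.01162532  0.07822995] -1.2285691199096131 [-8.29806823 -7.34752044 12.12228273] [-1.45968884  1.7768833   0.02014785] [ -4.52015743 -49.15222764  -7.43579373 -22.54878759  -0.94447196
  -3.15871418  -0.32908084]
t: 18.12
eef_pos: [0.5806, -0.0116, 0.0782]
tool_rot: [0.002, 0.998, -0.06, -0.002]
contact_force: [-8.3, -6.3, 13.4]
gripper_width: 0.107
[ 0.58063465 -0.01158173  0.07823479] -6.928462507334079 [-8.28086139 -6.31567892 13.40406474] [-1.49156103  1.89615766 -0.01862057] [ -4.33 -48.82  -7.07 -22.8   -0.87  -3.32  -0.14]
```

```bash
python3 -m creep '[[[-0.1,0.1,-0.05,0,0,0.0,0.05],[-0.1,0.1,-0.05,0,0,0.0,0.05]]]' 45; python3 s.py
python3 -m creep '[[[0,0,0,0,0,0.04,0.05],[0,0,0,0,0,0.08,0.05],[0,0,0,0,0,0.08,0.05]]]' 45;python3 s.py
```

```text
t: 18.38
eef_pos: [0.5806, -0.0116, 0.0783]
tool_rot: [0.001, 0.998, -0.06, -0.001]
contact_force: [-3.8, -5.5, 4.8]
gripper_width: 0.109
[ 0.5805505  -0.0116267   0.07832351] -6.874156262425059 [-3.79290237 -5.52935917  4.77981984] [-1.09512997  0.83700941 -0.07465777] [-3.080e+00 -5.237e+01 -6.480e+00 -2.192e+01 -7.900e-01 -1.710e+00
  5.000e-02]
t: 18.75
eef_pos: [0.5805, -0.0116, 0.0783]
tool_rot: [0.001, 0.995, -0.098, -0.001]
contact_force: [-5.0, -6.0, 6.3]
gripper_width: 0.112
[ 0.58047158 -0.01157082  0.07833538] -11.294019430490124 [-4.97512715 -6.00880284  6.32494893] [-1.18051238  0.94935071  0.91303349] [ -2.58 -51.91  -5.66 -22.21  -1.63  -1.87  -1.09]
```

```bash
python3 -m creep '[[[0,0,0,0,0,-0.02,0.05],[0,0,0,0,0,-0.02,0.05]]]' 45;python3 s.py;python3 -m creep '[[[0,0,0,0,0,-0.02,0.05],[0,0,0,0,0,-0.02,0.05]]]' 45;python3 s.py
```

```text
t: 19.0
eef_pos: [0.5805, -0.0116, 0.0783]
tool_rot: [0.001, 0.996, -0.089, -0.001]
contact_force: [-4.3, -5.9, 7.1]
gripper_width: 0.109
[ 0.58049965 -0.01161678  0.07832733] -10.17379850213119 [-4.29314687 -5.90574878  7.07368057] [-1.22619611  0.95473654  0.63738689] [ -2.67 -51.96  -5.92 -22.16  -1.34  -1.83  -0.6 ]
t: 19.25
eef_pos: [0.5805, -0.0116, 0.0783]
tool_rot: [0.001, 0.997, -0.079, -0.001]
contact_force: [-4.5, -5.9, 6.2]
gripper_width: 0.109
[ 0.58047487 -0.01161336  0.07831809] -9.099164579686592 [-4.522734   -5.89931013  6.21522177] [-1.1122496   0.90978224  0.30810684] [ -2.9  -52.04  -6.19 -22.09  -1.01  -1.8   -0.2 ]
```

```bash
python3 -m creep '[[[0,0,0,0,0,-0.16,0.05],[0,0,0,0,0,-0.32,0.05],[0,0,0,0,0,-0.48,0.05],[0,0,0,0,0,-0.64,0.05],[0,0,0,0,0,-0.8,0.05],[0,0,0,0,0,-0.96,0.05],[0,0,0,0,0,-1.12,0.05],[0,0,0,0,0,-1.28,0.05],[0,0,0,0,0,-1.44,0.05],[0,0,0,0,0,-1.54,0.05]]]' 45; python3 s.py;python3 -m creep '[[[0,0,0,0,0,-0.05,0.05],[0,0,0,0,0,-0.05,0.05],[0,0,0,0,0,-0.05,0.05]]]' 45;python3 s.py
python3 - <<'E'
from h import *
im,d=bot.read_camera("side");cv2.imwrite("pics/side12.png",im);cv2.imwrite("pics/v14.png",cv2.resize(im[125:255,205:335],None,fx=5,fy=5,interpolation=cv2.INTER_CUBIC)[:590])
E
```

```text
t: 20.5
eef_pos: [0.5829, -0.0099, 0.0784]
tool_rot: [0.0, 0.77, 0.638, 0.001]
contact_force: [3.8, -0.4, -2.6]
gripper_width: 0.109
[ 0.58285384 -0.00992241  0.07842383] 79.3493754986591 [ 3.755081   -0.42079866 -2.60352971] [-0.31773546 -0.69985346 -0.01043916] [ -1.42 -55.68 -10.53 -19.1   -0.79   0.63  -0.64]
t: 20.88
eef_pos: [0.5829, -0.0098, 0.0785]
tool_rot: [0.0, 0.755, 0.656, 0.001]
contact_force: [6.4, -1.2, -5.7]
gripper_width: 0.106
[ 0.5828529  -0.00982445  0.07846997] 81.94640043256123 [ 6.35288626 -1.20298363 -5.74059503] [-0.14721468 -1.20065787  0.03579611] [-9.000e-02 -5.628e+01 -1.096e+01 -1.852e+01 -8.200e-01  1.420e+00
 -4.000e-02]
```

View pics/v14.png

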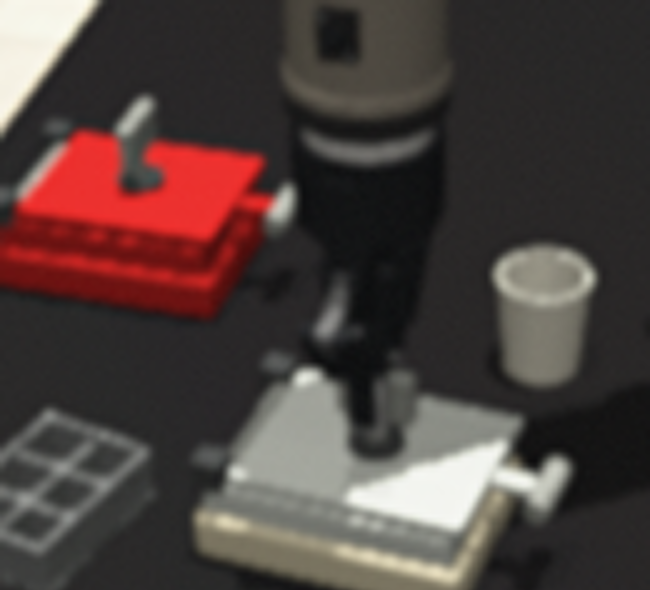

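```bash
python3 -m creep '[[[0,0.1,0.1,0,0,0,0.05],[0,0.1,0.1,0,0,0,0.05],[0,0.1,0.1,0,0,0,0.05]]]' 45;python3 s.py
```

```text
t: 21.3
eef_pos: [0.583, -0.0098, 0.0783]
tool_rot: [0.0, 0.755, 0.656, 0.0]
contact_force: [-0.5, -0.3, 5.5]
gripper_width: 0.114
[ 0.58295441 -0.00983453  0.07832728] 81.96721278177246 [-0.47993822 -0.33328114  5.50675205] [-0.16963223  0.04425507  0.04652701] [ -0.43 -51.6   -9.63 -18.87  -0.13  -0.18  -0.  ]
```

Run:
```python
from h import *
a=[]
for n,sl in(("top",np.s_[120:240,235:345]),("side",np.s_[155:275,215:325])):
    im,d=bot.read_camera(n);cv2.imwrite(f"pics/{n}13.png",im);np.save(f"pics/{n}13.npy",d);a.append(cv2.resize(im[sl],(390,425),interpolation=cv2.INTER_CUBIC))
cv2.imwrite("pics/v15.png",np.hstack(a))
for f in("side9","side13"):
    W=cloud("side",np.load(f"pics/{f}.npy")).reshape(-1,3);F=frame(*PAR);c,s=np.cos(PAR[2]),np.sin(PAR[2])
    L=np.c_[(W[:,0]-PAR[0])*c+(W[:,1]-PAR[1])*s,-(W[:,0]-PAR[0])*s+(W[:,1]-PAR[1])*c,W[:,2]]
    p=L[(abs(L[:,0])<.055)&(abs(L[:,1])<.045)&(abs(L[:,2]-.0625)<.006)]
    A=np.c_[p[:,:2],np.ones(len(p))];print(f,len(p),'cover plane',np.linalg.lstsq(A,p[:,2],rcond=None)[0].round(4))
    w=L[(np.hypot(L[:,0],L[:,1])<.035)&(L[:,2]>.085)&(L[:,2]<.115)]; print('above',len(w))
```

```text
side9 719 cover plane [-0.0014  0.0027  0.0623]
above 160
side13 717 cover plane [-0.0022 -0.0038  0.0623]
above 137
```

View pics/v15.png

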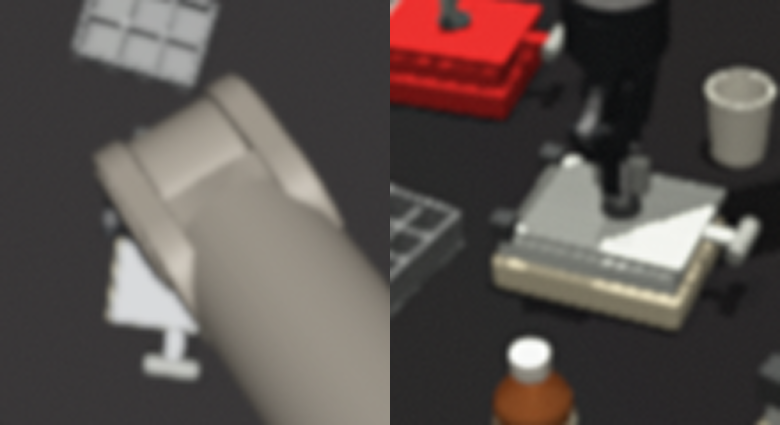

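```bash
python3 -c "
from station import bot
print(bot.hand_in()); o=bot.get_obs();print(o['t'],o['contact_force'],o['gripper_width'])"
```

```text
the job is handed in; nothing more can be done
None
the job is handed in; nothing more can be done
```

I handed the job in at about 21.4 s. The cover is shut, and the gripper is still holding the wing a quarter turn back from its seat. The hand-in reports no verdict.

- **Cover:** I held the handle by its two ends all the way down. The last few millimetres were in 1–1.5 mm steps, until the stop pushed back with about 10 N. In the last side-camera check the cover lay level, with its top at 62.3 mm (62.5 mm expected).
- **Seating:** I turned the wing clockwise from about -1.74 rad. It met the hard stop at a tool angle of about -8.0°, where the torque rose to 0.9 N m.
- **Quarter turn back:** I backed it off to a measured tool angle of 81.97°, which is 90° from the seat and along the clamp's x (yaw about -8.5°, measured to within about 0.5°).
- **Final hold:** The grip is set to 45 N and closed on the wing (about 9.7 mm, for a wing 10 mm thick). Side forces were near zero, with about 5.5 N pressing the cover down.

**Problems and limits**
- **Upward pull:** Just after the back-off, the force reading showed about 6 N of upward pull on the cover. I moved the tool down about 1 mm to correct it, and the cover measured level afterwards. I did not measure the cover during the pull.
- **Wing angle not seen from above:** The arm blocked the top camera at the end. The final wing angle therefore comes from the tool angle and torque, and the side picture looks consistent with it.
- **Bystanders:** The bottle, beaker and vial tray look undisturbed in the pictures.

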